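Put the spare reflector lamps away in their crate

ROBOT

A 7-joint arm with a two-finger parallel gripper is mounted at the origin on the work surface. World frame = base frame: x ahead of the robot, y to its left, z up, the work surface at z = 0. Lengths are in m, angles in rad, forces in N, time in s.
With the tool pointing down it reaches from about 0.425 to 0.825 m from the base axis. Payload 3.6 kg.
Tool frame: the origin (TCP) lies where the fingers leave the gripper's body, on its centre line; the fingertips stand 73 mm ahead of it and the grasp point (between the pads) lies 54 mm ahead of it; z points along the fingers, y is the line along which they close (so a half turn about z gives the same grasp; the last joint's range is limited). The gripper opens to 85 mm and grips with 20 to 120 N. Pads are 22 mm wide; open, the fingers measure 114 mm over their backs; the gripper's body (76 mm by 85 mm) begins 54 mm behind the grasp point. The pads swing forward as they close: fully open they stand 13 mm farther back than shut.
Start: joints at [-1.321, 0.615, -0.013, 1.423, 0.008, 1.103, -0.04], TCP at [0.177, 0.625, 0.304] pointing down, gripper open.
Joint ranges: [-3.12, 3.12], [-0.3, 2.06], [-1.34, 1.32], [0.26, 2.42], [-1.36, 4.5], [0.01, 1.98], [-2.84, 2.84]. Speed limits (rad/s): [2.79, 2.79, 3.14, 3.14, 3.14, 3.14, 3.14].

INTERFACE

Orientations are given as a unit quaternion [x, y, z, w].
In Python, from station import arm, snapshot, camera_info, ticket gives the robot as it stands. Calls block until the motion is done:
- arm.movep(position, orientation): joint-space move of the TCP to a pose.
- arm.line_to(position, velocity=0.15, ori=None): straight line of the TCP; ori=None keeps the orientation; velocity is the mean speed in m/s.
- arm.move_j(angles): joint-space move.
- arm.move_gripper(opening, effort=None): opening from 0.0 (shut) to 1.0 (fully open); effort is the grip in N (None keeps the last); returns when the fingers have stopped.
- arm.pause(seconds).
- arm.ik(position, orientation): joint angles nearest the present ones, or None.
- snapshot(name): name is "side" or "top"; returns the picture (480x640x3 uint8, blue, green, red); there is no depth.
- camera_info(name): a dict with "fx", "fy", "cx", "cy" (pixels), "dist_coeffs" ([k1, k2, p1, p2, k3] as OpenCV has them; the pictures are not rectified), "R" (3x3) and "t" (3): a world point X has camera coordinates R X + t. Camera axes: x right, y down, z forward; pixel columns grow to the right and rows downward; lengths in m; the calibration is good to about 2 mm. A picture is of the moment at which its call begins. camera_info takes no time and is no camera call.
A pose or a line that the arm cannot do raises arm.MotionError and nothing moves.
- ticket.finish_job(): hands the job in; it is judged then, once.
Readings, each from a call of its own:
- arm.read_time(): time.
- arm.read_joint_positions(): joint angles.
- arm.read_dq(): joint speeds.
- arm.read_effort(): joint torques, N m.
- arm.read_tool_pos(): TCP position.
- arm.read_eef_rot(): TCP orientation.
- arm.read_ft_force(): force on the tool from outside, world axes, zero at the start.
- arm.read_wrist_torque(): the same for the moment, N m.
- arm.read_opening(): opening from 0.0 (shut) to 1.0 (fully open).
- arm.read_finger_force(): force on a finger pad.
Only numpy, scipy, OpenCV 4.12 (cv2) and the standard library are available. Lean on these libraries where they do the work, as an engineer would, in place of code of your own. Each camera call takes 0.05 s, during which the arm holds its last target. There are 200 camera calls.

TASK

Take the steel socket that was left among the glass lamps out of the crate and stand it upright in the steel tray, and set the two loose lamps from the mat, cap up, one in each free pocket of the crate. The lamps are thin glass: handle every one gently, never gripping it with more than 15 newtons on each finger or pressing or bumping it with more than 15 newtons, and set them right down on the floor of the pocket instead of dropping them. Leave the four lamps already in the crate in place, tip no lamp over, and leave the wrench, tape measure and pedal where they are.

Things in the scene. Friction and masses are not known exactly. Their poses are not given: they have to be found in the camera images.
- lamp_a: White thin-glass reflector lamp, face down, cap up, about 60 g. Origin: centre of its underside, z up. 103 mm tall: bowl 63 mm in diameter to 16 mm, tapering to a 29 mm neck at 72 mm; straight metal cap, diameter 27 mm, from 72 to 97 mm, then a small tip. Starts in a crate pocket. Breaks if gripped (per finger) or pushed with over 15 N; 4 to 6 N grips it.
- lamp_b: White thin-glass reflector lamp, face down, cap up, about 60 g. Origin: centre of its underside, z up. 103 mm tall: bowl 63 mm in diameter to 16 mm, tapering to a 29 mm neck at 72 mm; straight metal cap, diameter 27 mm, from 72 to 97 mm, then a small tip. Starts in a crate pocket. Breaks if gripped (per finger) or pushed with over 15 N; 4 to 6 N grips it.
- lamp_c: White thin-glass reflector lamp, face down, cap up, about 60 g. Origin: centre of its underside, z up. 103 mm tall: bowl 63 mm in diameter to 16 mm, tapering to a 29 mm neck at 72 mm; straight metal cap, diameter 27 mm, from 72 to 97 mm, then a small tip. Starts in a crate pocket. Breaks if gripped (per finger) or pushed with over 15 N; 4 to 6 N grips it.
- lamp_d: White thin-glass reflector lamp, face down, cap up, about 60 g. Origin: centre of its underside, z up. 103 mm tall: bowl 63 mm in diameter to 16 mm, tapering to a 29 mm neck at 72 mm; straight metal cap, diameter 27 mm, from 72 to 97 mm, then a small tip. Starts in a crate pocket. Breaks if gripped (per finger) or pushed with over 15 N; 4 to 6 N grips it.
- lamp_e: White thin-glass reflector lamp, face down, cap up, about 60 g. Origin: centre of its underside, z up. 103 mm tall: bowl 63 mm in diameter to 16 mm, tapering to a 29 mm neck at 72 mm; straight metal cap, diameter 27 mm, from 72 to 97 mm, then a small tip. Loose: starts on the mat. Breaks if gripped (per finger) or pushed with over 15 N; 4 to 6 N grips it.
- lamp_f: White thin-glass reflector lamp, face down, cap up, about 60 g. Origin: centre of its underside, z up. 103 mm tall: bowl 63 mm in diameter to 16 mm, tapering to a 29 mm neck at 72 mm; straight metal cap, diameter 27 mm, from 72 to 97 mm, then a small tip. Loose: starts on the mat. Breaks if gripped (per finger) or pushed with over 15 N; 4 to 6 N grips it.
- socket: Deep impact socket of dark steel standing upright in one pocket of the crate. Origin: centre of its underside, z up. 90 mm tall, 42 mm in diameter up to 50 mm, 37 mm in diameter from 56 mm to the top. About 0.45 kg; not fragile, 25 N grips it well.
- crate: Fixed wooden crate, 167 mm (its x) by 248 mm (its y), outer walls 55 mm high, floor and walls 5 mm thick, dividers up to 47 mm above the bench; 2 x 3 square pockets of 76 mm, pitch 81 mm, open at the top. Origin: centre of its underside. A lamp has about 6 mm of play each way in a pocket. A flat card disc in a pocket is only a liner.
- pocket0 (a point): Centre of the floor of one crate pocket (row 0, column 0), 5 mm above the bench; axes as the crate's.
- pocket1 (a point): Centre of the floor of one crate pocket (row 0, column 1), 5 mm above the bench; axes as the crate's.
- pocket2 (a point): Centre of the floor of one crate pocket (row 0, column 2), 5 mm above the bench; axes as the crate's.
- pocket3 (a point): Centre of the floor of one crate pocket (row 1, column 0), 5 mm above the bench; axes as the crate's.
- pocket4 (a point): Centre of the floor of one crate pocket (row 1, column 1), 5 mm above the bench; axes as the crate's.
- pocket5 (a point): Centre of the floor of one crate pocket (row 1, column 2), 5 mm above the bench; axes as the crate's.
- mat: Fixed black rubber mat 210 mm (its x) by 130 mm (its y), 5 mm thick, where the two loose lamps stand side by side along its x, about 100 mm apart. Origin: centre of its underside.
- tray_in (a point): Centre of the inner floor of the fixed shallow steel tool tray: outside 210 mm (its x) by 130 mm (its y), walls 4 mm thick and 22 mm high, floor 4 mm thick; empty. Axes as the tray's.
- wrench: Bystander: steel wrench 190 mm long lying on the far part of the bench. Origin about its underside's middle.
- tape_measure: Bystander: grey tape measure, 65 x 34 x 60 mm, standing on the near part of the bench. Origin: centre of its underside.
- pedal: Bystander: black bicycle pedal, 95 x 80 x 22 mm, lying on the near part of the bench. Origin: centre of its underside.
Not all that is in view belongs to the job. Leave any purple or red look-alike of the lamp_e alone. What is shaped like the lamp_f but blue is not meant.

How it is judged:
By the outcome, as a careful person would: the job done as asked, in the order asked, and still so for the second after the job is handed in, with the robot touching nothing.
It also fails if it takes over 70 s, if anything falls off the work surface, if the arm or the gripper's body presses on something with over 40 N, if the wrist force passes 120 N, or if a joint passes its speed limit or range.

## Working session

There is one attempt and no reset: what is moved stays moved. The work goes in short steps, each a Python script; the robot and the scene stay as the last script left them, time stands still between calls to the robot, and variables do not carry over. Pictures are saved under pics/ and viewed, at most 10 in all, crops included, and the job is handed in when it is done.

```bash
ls; mkdir -p pics; python3 - <<'E'
from station import arm,snapshot,camera_info
import cv2
for n in("side","top"):
    cv2.imwrite(f"pics/{n}0.png",snapshot(n)); c=camera_info(n); print(n,c)
print(arm.read_tool_pos(),arm.read_eef_rot(),arm.read_time(),arm.read_opening(),arm.read_ft_force())
E
```

```text
pics
side {'fx': 617.5010304044702, 'fy': 617.5010304044702, 'cx': 311.02315368543304, 'cy': 241.8883375238714, 'dist_coeffs': array([-0.10056223,  0.        ,  0.        ,  0.        ,  0.        ]), 'R': array([[ 0.82103229, -0.57084338, -0.00661835],
       [-0.43342994, -0.61576444, -0.65800657],
       [ 0.37154335,  0.54311324, -0.7529831 ]]), 't': array([-0.42296961,  0.26970699,  1.06125473])}
top {'fx': 467.61998241008064, 'fy': 467.61998241008064, 'cx': 318.4145951802331, 'cy': 236.1220182315776, 'dist_coeffs': array([-0.05091469,  0.        ,  0.        ,  0.        ,  0.        ]), 'R': array([[-0.00611754, -0.9999761 , -0.0032196 ],
       [-0.98914867,  0.00652386, -0.14677309],
       [ 0.14679058,  0.00228677, -0.98916495]]), 't': array([-1.12310574e-03,  5.55818792e-01,  1.17755646e+00])}
[0.17685017 0.62493747 0.30284307] [ 1.37447796e-01  9.90508322e-01 -1.15697647e-03 -1.69570588e-04] 0.1 0.9984606565672762 [-0.087898    0.34400029 -0.72160757]
```

View pics/top0.png

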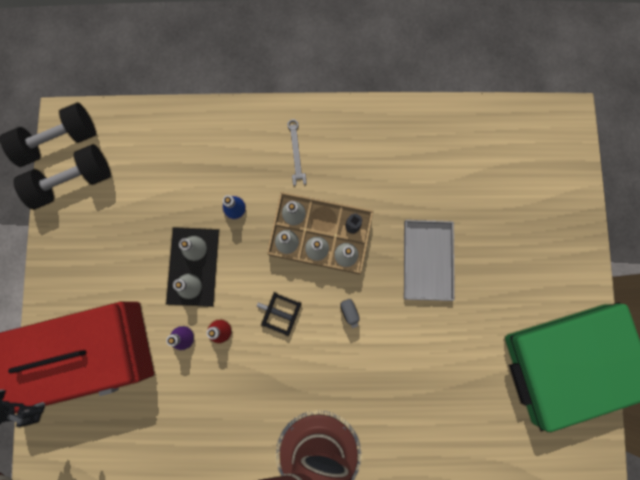

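View pics/side0.png

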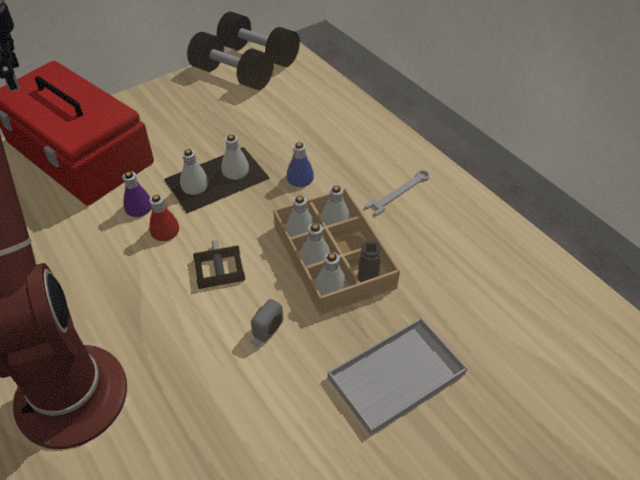

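Top: the mat with two white lamps is at (193,247) and (188,287). The crate centre is near (320,233), with the socket at (354,222) and the free pocket at (323,217). The tray is at (428,261). The side view agrees. Next I enlarge crops of both.

```bash
python3 - <<'E'
import cv2
t=cv2.imread("pics/top0.png")[190:310,160:380]; s=cv2.imread("pics/side0.png")[125:315,160:410]
def en(i,f,o):
    i=cv2.resize(i,None,fx=f,fy=f,interpolation=cv2.INTER_CUBIC); i=cv2.convertScaleAbs(i,alpha=1.5,beta=10); cv2.imwrite(o,i);print(i.shape)
en(t,3.6,"pics/topc.png"); en(s,3.1,"pics/sidec.png")
E
```

```text
(432, 792, 3)
(589, 775, 3)
```

View pics/topc.png

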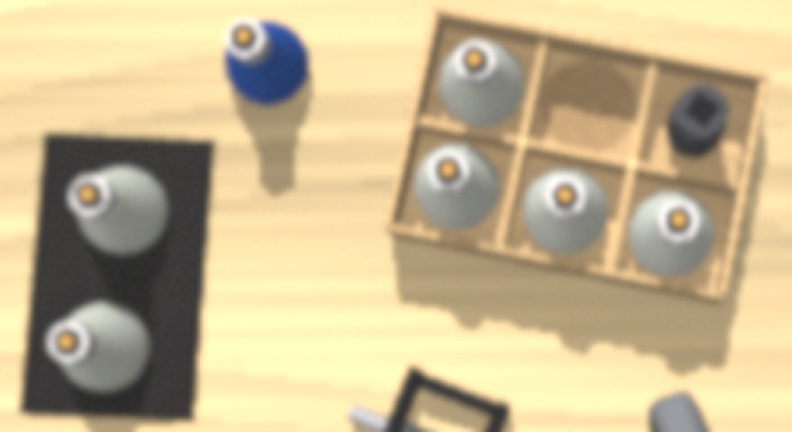

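View pics/sidec.png

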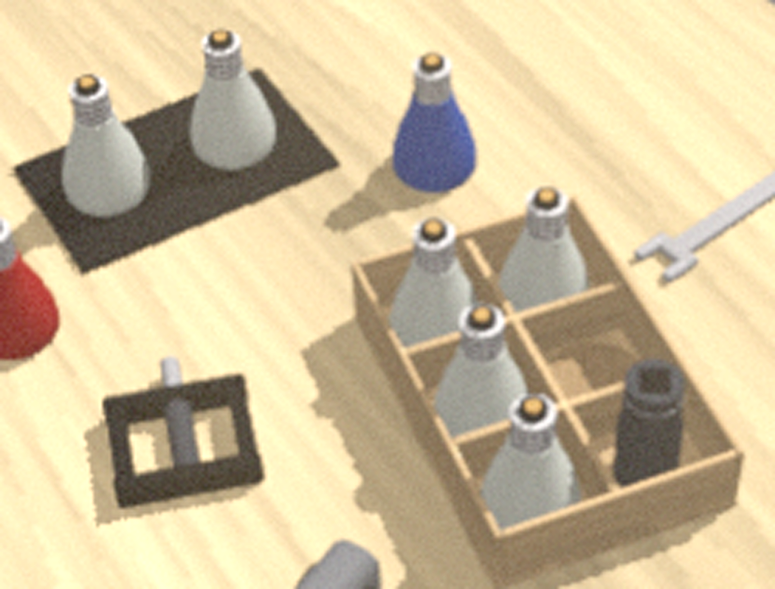

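Crops show the lamp tips, the rim corners and the socket top clearly. I triangulate those points from both views.

```bash
cat >vis.py <<'E'
import numpy as np,cv2
from station import camera_info
from scipy.optimize import least_squares
C={n:camera_info(n) for n in("side","top")}
def und(n,p):
    c=C[n];K=np.array([[c["fx"],0,c["cx"]],[0,c["fy"],c["cy"]],[0,0,1.]])
    return cv2.undistortPoints(np.array([[p]],float),K,c["dist_coeffs"])[0,0]
P={n:np.c_[c["R"],c["t"]] for n,c in C.items()}
def tri(pt,ps):
    X=cv2.triangulatePoints(P["top"],P["side"],und("top",pt),und("side",ps))[:,0];X=X[:3]/X[3]
    e=[np.linalg.norm((lambda q:q[:2]/q[2]-und(n,p))(C[n]["R"]@X+C[n]["t"]))*C[n]["fx"] for n,p in(("top",pt),("side",ps))]
    return X,max(e)
tc=lambda u,v:((u+.5)/3.6-.5+160,(v+.5)/3.6-.5+190)
sc=lambda u,v:((u+.5)/3.1-.5+160,(v+.5)/3.1-.5+125)
E
python3 - <<'E'
from vis import *
np.set_printoptions(precision=4,suppress=True)
D={"matfar":((88,194),(221,40)),"matnear":((66,341),(87,85)),"cFL":((474,60),(547,198)),"cNL":((448,170),(432,230)),"cNM":((566,196),(482,317)),"cNR":((679,219),(533,407)),"sockTop":((704,102),(654,380)),
"crFL":((440,13),(574,203)),"crFR":((762,79),(740,455)),"crNR":((722,298),(497,535)),"crNL":((391,230),(355,267)),
"mFL":((46,135),(262,69)),"mFR":((212,143),(338,163)),"mNR":((192,418),(83,271)),"mNL":((23,412),(17,172))}
for k,(a,b) in D.items(): print(k,*tri(tc(*a),sc(*b)))
for k,a,b in(("tFL",(404,221),(421,322)),("tFR",(452,222),(465,371)),("tNR",(453,301),(372,430)),("tNL",(404,299),(329,375))): print(k,*tri(a,b))
E
```

```text
matfar [0.5295 0.3282 0.1043] 0.28113691657854517
matnear [0.4286 0.3397 0.1047] 0.3676282394245065
cFL [0.6214 0.0624 0.1061] 0.12898340612971285
cNL [0.5439 0.0802 0.1067] 0.4820432284298192
cNM [ 0.5257 -0.0006  0.1076] 0.2596933513292551
cNR [ 0.5091 -0.0773  0.1081] 0.4650713651207816
sockTop [ 0.5898 -0.0953  0.0964] 1.8385618646125486
crFL [0.6673 0.0906 0.0537] 0.31613236813366474
crFR [ 0.6185 -0.1431  0.0507] 0.21763093635370565
crNR [ 0.4592 -0.1103  0.0567] 0.13446282098367915
crNL [0.5093 0.1241 0.056 ] 0.04305873884092615
mFL [0.5888 0.3901 0.0058] 0.2738273695225994
mFR [0.5811 0.2648 0.0051] 0.10224931722527318
mNR [0.376  0.2754 0.004 ] 0.7015903821089137
mNL [ 0.3822  0.4015 -0.0002] 0.11730688616409149
tFL [ 0.6013 -0.236   0.0062] 0.39171572516074443
tFR [ 0.5947 -0.363   0.0129] 0.8195655915004736
tNR [ 0.3871 -0.3554  0.0208] 1.153791453518649
tNL [ 0.3931 -0.2287  0.0109] 0.6984460981785562
```

Measurements check out: tips sit at about 0.106 m, the rim at about 0.055, the socket top at about 0.096 and the residuals are sub-pixel. The lamps match pocket centres computed from the corners to within 3 mm. Now helpers, an IK check, and the socket grasp.

```bash
cat >h.py <<'E'
import numpy as np
from station import arm,snapshot,ticket
np.set_printoptions(precision=3,suppress=True)
G=.054
def q(phi): a=np.radians(phi+90)/2; return [np.cos(a),np.sin(a),0,0]
CR=np.array([.565,-.0085]); yaw=-.2085
ex=np.array([np.cos(yaw),np.sin(yaw)]); ey=np.array([-ex[1],ex[0]])
FM=CR+.0405*ex; FR=FM-.081*ey
SOCK=np.array([.589,-.0955]); TRAY=np.array([.494,-.296])
LF=np.array([.5295,.3282]); LN=np.array([.4286,.3397])
PC=90+np.degrees(yaw); PM=86.8
def p(xy,zg): return [xy[0],xy[1],zg+G]
def st(s=""): print(s,"t%.1f"%arm.read_time(),np.array(arm.read_tool_pos()),"F",np.array(arm.read_ft_force()),"o%.3f"%arm.read_opening(),"ff",arm.read_finger_force())
def close(o0,o1,stop,d=.005):
    "close in steps until the pads feel stop N"
    o=o0
    while o>o1:
        o-=d; arm.move_gripper(o); f=np.max(arm.read_finger_force())
        if f>.5: print("  %.3f %.3f %.2f"%(o,arm.read_opening(),f))
        if f>=stop: break
    return o
E
python3 - <<'E'
from h import *
for n,xy,phi in(("sock",SOCK,PC),("tray",TRAY,PC),("FM",FM,PC),("FR",FR,PC),("LF",LF,PM),("LN",LN,PM)):
    print(n,xy,np.hypot(*xy),[arm.ik(p(xy,z),q(phi)) for z in(.08,.23)])
arm.movep(p(SOCK,.23),q(PC)); st("above")
arm.line_to(p(SOCK,.08),.12); st("down")
close(.55,.3,6,.01); st("grip")
E
```

```text
sock [ 0.589 -0.096] 0.5966919221843043 [array([ 0.115,  0.738,  0.016,  1.751, -0.017,  0.653,  1.502]), array([-0.055,  0.562,  0.289,  1.619, -0.183,  0.987,  1.656])]
tray [ 0.494 -0.296] 0.5758923510518263 [array([ 0.479,  0.715,  0.037,  1.812, -0.042,  0.615,  1.903]), array([ 0.064,  0.607,  0.722,  1.687, -0.457,  1.024,  2.303])]
FM [ 0.605 -0.017] 0.6048585447209669 [array([ 0.001,  0.747, -0.015,  1.726,  0.016,  0.669,  1.339]), array([-0.114,  0.566,  0.172,  1.593, -0.11 ,  0.992,  1.454])]
FR [ 0.588 -0.096] 0.5956643369270586 [array([ 0.115,  0.736,  0.016,  1.754, -0.018,  0.651,  1.504]), array([-0.055,  0.561,  0.291,  1.622, -0.184,  0.986,  1.659])]
LF [0.529 0.328] 0.6229650792781245 [array([-0.552,  0.768, -0.063,  1.67 ,  0.068,  0.705,  0.866]), array([-0.565,  0.59 , -0.042,  1.534,  0.027,  1.019,  0.901])]
LN [0.429 0.34 ] 0.54689491678018 [array([-0.669,  0.685, -0.064,  1.893,  0.076,  0.566,  0.733]), array([-0.681,  0.476, -0.044,  1.752,  0.025,  0.914,  0.78 ])]
above t3.0 [ 0.589 -0.094  0.284] F [-0.197 -0.507  0.175] o0.994 ff 0.0
down t4.4 [ 0.59  -0.096  0.135] F [-0.169 -0.67  -0.201] o1.002 ff 0.0
  0.420 0.424 9.08
grip t7.5 [ 0.589 -0.096  0.134] F [-0.05   0.076  1.287] o0.424 ff 9.079003036022186
```

```bash
python3 - <<'E'
from h import *
for o,e in((.424,20),(.422,20),(.418,20),(.414,20),(.40,20),(.3,20),(.3,25),(.3,30)):
    arm.move_gripper(o,effort=e); arm.pause(.1); print(o,e,"%.3f"%arm.read_opening(),arm.read_finger_force())
st(); arm.line_to(p(SOCK,.235),.15); st("lift")
import cv2; cv2.imwrite("pics/lift.png",snapshot("side"))
E
```

```text
0.424 20 0.424 3.021809868514538
0.422 20 0.425 5.4698507487773895
0.418 20 0.420 12.88230612874031
0.414 20 0.419 19.89757239818573
0.4 20 0.420 19.896215200424194
0.3 20 0.419 19.89611506462097
0.3 25 0.419 24.6917787194252
0.3 30 0.417 29.570392370224
 t10.0 [ 0.589 -0.096  0.134] F [-1.22  -1.6    4.641] o0.417 ff 29.570392370224
lift t11.2 [ 0.588 -0.095  0.288] F [-0.454 -0.146 -3.86 ] o0.417 ff 30.404555797576904
```

View pics/lift.png

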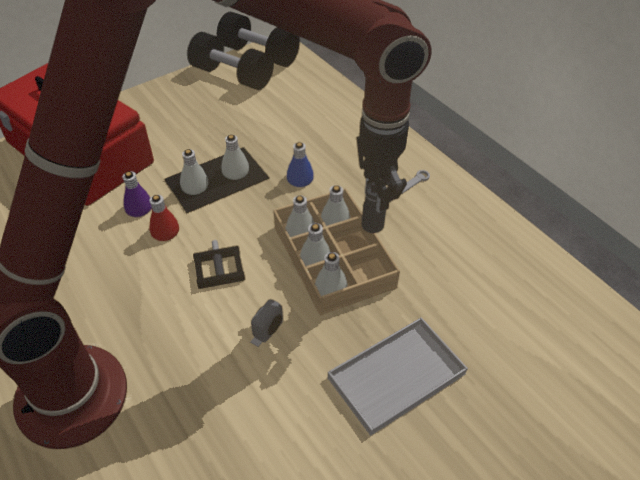

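The socket is held upright above the crate at (374,215), and the four lamps are undisturbed. Finger force follows the opening at about 1.8 N per 0.001. Next, place the socket in the tray.

```bash
cat >>h.py <<'E'
def lower(xy,z0,zmin,dF,d=.0015,v=.03):
    "feel the way down until the tool carries dF N less"
    arm.pause(.15); f0=arm.read_ft_force()[2]; z=z0
    while z>zmin:
        z-=d; arm.line_to(p(xy,z),v); f=arm.read_ft_force()[2]-f0
        if f>dF: break
    print("lowered to",round(z,4),"dF",f); return z
E
python3 - <<'E'
from h import *
arm.line_to(p(TRAY,.235),.25); arm.line_to(p(TRAY,.09),.15); st("low")
lower(TRAY,.09,.076,2.5); st()
arm.move_gripper(.75); st("open")
arm.line_to(p(TRAY,.2),.2); arm.movep(p(LF,.2),q(PM)); st("above LF")
import cv2; i=snapshot("side"); cv2.imwrite("pics/s2.png",i); cv2.imwrite("pics/t2.png",snapshot("top"))
E
```

```text
low t13.4 [ 0.495 -0.296  0.145] F [-0.095  0.591 -3.74 ] o0.414 ff 30.4503071308136
lowered to 0.078 dF 7.6515608405584175
 t15.6 [ 0.494 -0.296  0.133] F [-1.44   0.909  3.932] o0.417 ff 31.088114976882935
open t15.9 [ 0.494 -0.296  0.132] F [0.366 0.067 0.122] o0.747 ff 0.0
above LF t18.9 [0.53  0.326 0.254] F [-0.248 -0.6   -0.005] o0.754 ff 0.0
```

View pics/s2.png

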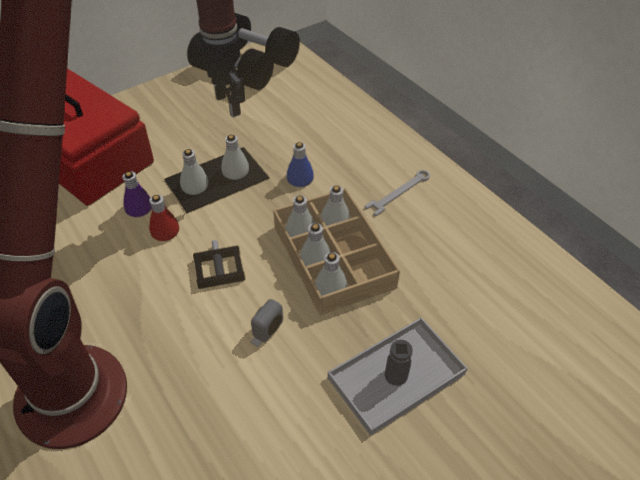

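The socket stands upright in the tray at (399,362). Next, the far loose lamp.

```bash
python3 - <<'E'
from h import *
arm.line_to(p(LF,.094),.1); st("down")
arm.move_gripper(.36,effort=20)
close(.36,.27,4.2,.002); arm.pause(.1); st("grip")
arm.line_to(p(LF,.11),.05); st("lift")
import cv2; cv2.imwrite("pics/l1.png",cv2.resize(snapshot("side")[90:270,140:380],None,fx=3,fy=3))
E
```

```text
down t20.2 [0.53  0.328 0.149] F [ 0.109 -0.763 -0.494] o0.749 ff 0.0
  0.342 0.341 0.52
  0.340 0.343 0.93
  0.338 0.333 1.47
  0.336 0.333 2.13
  0.334 0.338 2.90
  0.332 0.333 3.77
  0.330 0.330 4.72
grip t24.0 [0.53  0.328 0.148] F [-0.777 -1.337  1.431] o0.327 ff 4.732334950240329
lift t24.5 [0.53  0.328 0.164] F [-0.073 -0.521 -0.358] o0.336 ff 4.362500595373433
```

View pics/l1.png

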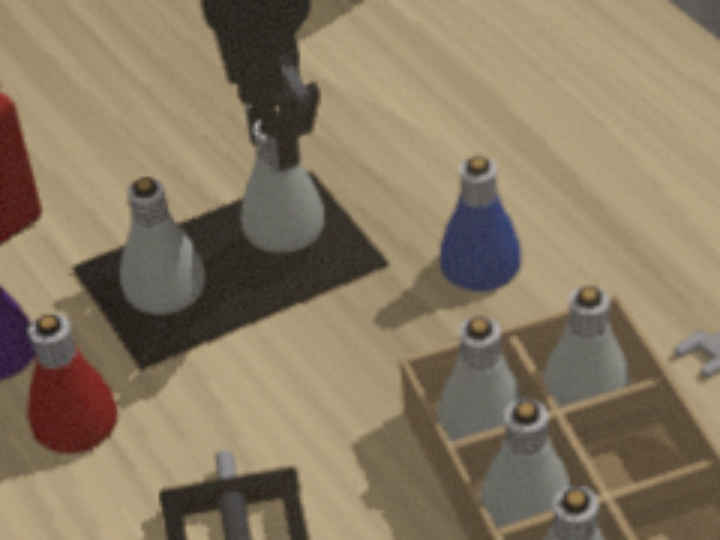

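The lamp is gripped at its cap and its base is off the mat at about (283,248) in the crop, which was 264 before. I carry it to the far-middle pocket.

```bash
cat >>h.py <<'E'
def carry(src,dst,o):
    arm.move_gripper(o); st("hold")
    arm.line_to(p(src,.235),.15); arm.line_to(p(dst,.235),.2,ori=q(PC)); st("over")
def put(dst):
    arm.line_to(p(dst,.102),.1); st("low")
    arm.pause(.2); f0=np.mean([arm.read_ft_force()[2] for _ in range(5)]); z=.102
    while z>.0915:
        z-=.0008; arm.line_to(p(dst,z),.02); arm.pause(.04); f=arm.read_ft_force()[2]-f0
        if f>1: break
    print("z %.4f dF %.2f"%(z,f)); st("set")
E
python3 - <<'E'
from h import *
carry(LF,FM,.328)
arm.line_to(p(FM,.15),.1)
import cv2; i=[cv2.resize(snapshot(n)[a:a+150,b:b+200],None,fx=2,fy=2) for n,a,b in(("side",140,250),("top",150,240))]
cv2.imwrite("pics/l2.png",np.hstack(i)); st()
E
```

```text
hold t24.8 [0.529 0.328 0.164] F [ 1.122 -0.566 -0.363] o0.331 ff 5.342974653176498
over t27.6 [ 0.605 -0.015  0.289] F [ 1.066  0.782 -0.679] o0.326 ff 5.34698973671766
 t28.8 [ 0.605 -0.017  0.205] F [-0.212 -0.151 -1.481] o0.331 ff 5.347647144226357
```

View pics/l2.png

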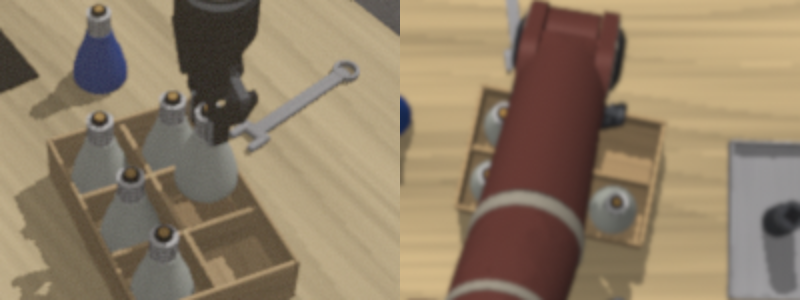

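Lamp hangs upright over the far-middle pocket, with its bowl centred at crop (206.5,180), full-image x ≈ 353. I check that against the projection and then set it down, feeling for contact.

```bash
cat > go.py <<'E'
from h import *
from vis import C
import cv2
def proj(n,X):
    c=C[n];K=np.array([[c["fx"],0,c["cx"]],[0,c["fy"],c["cy"]],[0,0,1.]])
    return cv2.projectPoints(np.array([X],float),cv2.Rodrigues(c["R"])[0],c["t"],K,c["dist_coeffs"])[0][0,0]
E
python3 - <<'E'
from go import *
u=proj("side",[*FM,.061+.012]); print("expect bowl",u); assert abs(u[0]-353.3)<2.5
put(FM)
E
```

```text
expect bowl [352.749 226.737]
low t29.4 [ 0.605 -0.017  0.156] F [-0.221  0.619 -0.731] o0.328 ff 5.349310112069361
z 0.0932 dF 5.59
set t32.8 [ 0.605 -0.017  0.148] F [-0.195  0.315  5.168] o0.331 ff 6.530124795832535
```

```bash
python3 - <<'E'
from go import *
arm.line_to(p(FM,.0936),.02); st("ease")
arm.move_gripper(.40); arm.move_gripper(.55); st("open")
arm.line_to(p(FM,.2),.15); arm.move_gripper(.75)
arm.line_to(p(LN,.2),.25,ori=q(PM)); arm.line_to(p(LN,.094),.1); st("down LN")
cv2.imwrite("pics/l3.png",cv2.resize(snapshot("side")[110:310,130:410],None,fx=2.8,fy=2.8))
E
```

```text
ease t33.0 [ 0.605 -0.017  0.148] F [-0.909  0.44   4.368] o0.336 ff 6.441120999823511
open t33.6 [ 0.605 -0.017  0.147] F [ 0.128 -0.225  0.31 ] o0.552 ff 0.0
down LN t37.7 [0.429 0.34  0.149] F [ 0.606  0.804 -0.527] o0.754 ff 0.0
```

View pics/l3.png

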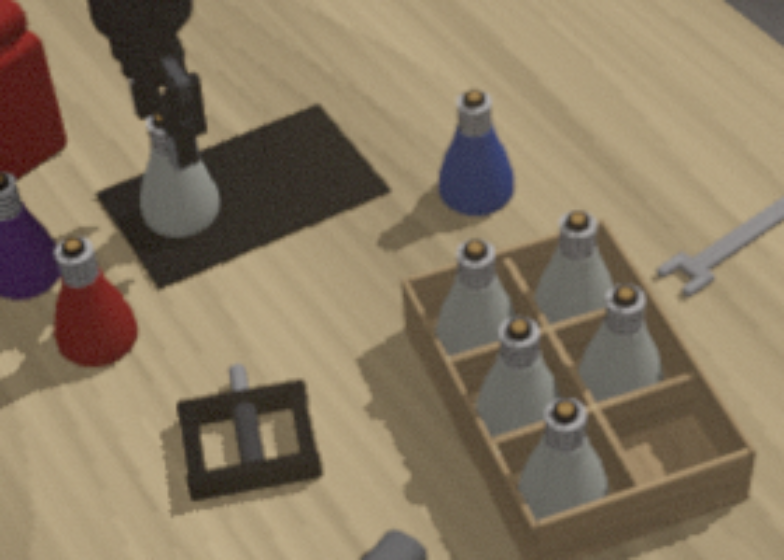

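The placed lamp stands in the far-middle pocket with its tip at (626,293). The fingers straddle the second lamp at (165,125). I repeat the same sequence into the last pocket.

```bash
python3 - <<'E'
from go import *
arm.move_gripper(.36,effort=20)
o=close(.36,.27,4.2,.003); st("grip")
assert 4<arm.read_finger_force()<8
carry(LN,FR,o-.001)
put(FR); arm.pause(.05)
print("ff",arm.read_finger_force())
arm.move_gripper(.40); arm.move_gripper(.55); st("open")
arm.line_to(p(FR,.2),.15)
arm.movep(p([.53,.2],.3),q(PM)); st("away")
cv2.imwrite("pics/l4.png",cv2.resize(snapshot("side")[150:450,230:490],None,fx=2,fy=2))
E
```

```text
0.342 0.341 0.72
  0.339 0.340 1.37
  0.336 0.338 2.28
  0.333 0.333 3.43
  0.330 0.331 4.79
grip t40.3 [0.429 0.34  0.148] F [ 0.352 -1.209  2.934] o0.331 ff 4.789041127078235
hold t40.5 [0.429 0.34  0.148] F [ 0.584 -1.853  3.351] o0.332 ff 5.3232269757427275
over t44.1 [ 0.588 -0.095  0.289] F [-0.434 -0.349 -0.121] o0.332 ff 4.588082152185962
low t45.6 [ 0.588 -0.096  0.157] F [ 0.799 -0.516 -0.995] o0.326 ff 4.588316873414442
z 0.0940 dF 1.07
set t48.7 [ 0.588 -0.096  0.148] F [-1.57   0.583  0.401] o0.331 ff 4.876176588004455
ff 4.895756738260388
open t49.2 [ 0.588 -0.096  0.148] F [-0.126 -0.69   0.336] o0.551 ff 0.0
away t51.3 [0.53  0.198 0.353] F [ 0.031 -0.483 -0.633] o0.550 ff 0.0
```

View pics/l4.png

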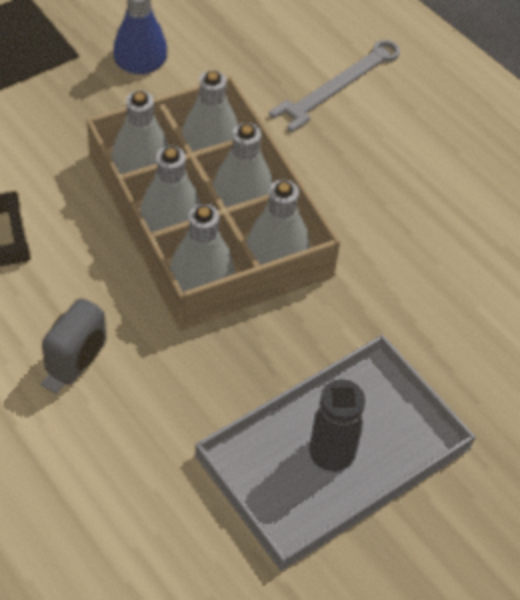

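All six lamps stand cap up in the crate, with the new ones at (246,132) and (284,188). The socket is upright in the tray at (337,425).

```bash
python3 -c "
from station import ticket; print(ticket.finish_job())"
```

```text
the job is handed in; nothing more can be done
None
```

The job is done and handed in at about 51 s: the socket stands upright in the tray and both loose lamps are cap up on the floor of the free pockets, with no measured grip above 6.6 N or set-down force above 5.6 N on either lamp, and nothing else seen to have moved.

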